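# Making up two height-measuring kits, tall parts last

## Task

Make up the two measuring kits: the V-block, the setting ring and the yellow-knobbed probe holder go into the three-pocket tray, the angle plate and the stepped gauge into the two-pocket tray, each standing flat in the pocket cut to its outline, as it stands now on the bench. In each tray load the low parts first and the tall one (probe holder, stepped gauge) last, and set the parts down gently rather than dropping them. Leave the height master, the granite square and the pair of 1-2-3 blocks alone.

Things in the scene. Friction and masses are not known exactly. Their poses are not given: they have to be found in the camera images.
- tray_three: Three-pocket black foam tray, 95 (x) x 230 (y) x 12 mm, fixed flat on the bench. Origin: centre of underside. Pockets 5 mm deep, grey floors at z = 7 mm, centred on x = 0: rectangle 72 (x) x 54 (y) at y = +78 mm for the V-block; square 63 x 63 at y = +8 for the probe holder; circle 70 across at y = -70 for the setting ring. Each pocket is 8 to 9 mm larger than its part all round.
- tray_two: Two-pocket black foam tray, 95 (x) x 160 (y) x 12 mm, fixed flat on the bench. Origin: centre of underside. Pockets 5 mm deep, grey floors at z = 7 mm, centred on x = 0: rectangle 75 (x) x 54 (y) at y = +43 mm for the angle plate; narrow rectangle 39 (x) x 69 (y) at y = -33 for the stepped gauge, whose long side runs along the tray's y. Parts go in either way round.
- v_block: Dark steel V-block 55 (x, along the groove) x 38 (y) x 35 mm high, about 0.42 kg, loose, its 24 mm wide V-groove up. Its flat sides facing +y and -y are 38 mm apart. Origin: centre of underside, z up. Goes into the three-pocket tray with its x along the tray's x, either way round.
- setting_ring: Plain bright steel setting ring, outside 52 mm, bore 28 mm, 22 mm high, about 0.26 kg, loose, lying flat. Origin: on the axis at its underside, z up.
- probe_holder: Probe holder 124 mm tall, about 0.38 kg, loose, standing: square dark base 46 x 46 x 20 mm, thin post, at 80 mm height a clamp with a cross arm and probe reaching 33 mm towards its +x, on top a yellow round knob 26 mm across, from 98 to 124 mm height, centred over the base. Origin: centre of underside, z up. Its base may stand in its pocket in any of the four ways.
- angle_plate: Bright steel angle plate (L shape), about 0.31 kg, loose, standing on its foot: foot 58 (x) x 38 (y) x 10 mm, upright web 10 mm thick over the full 38 mm width, from x = -29 to -19 mm, up to 55 mm height. Origin: centre of the foot's underside, z up. Goes with x along the x of the two-pocket tray, either way round.
- stepped_gauge: Chrome stepped gauge standing like a staircase, 52 (x) x 22 mm (y), about 0.56 kg, loose: four steps, each 13 mm long, 25, 50, 75 and 100 mm high from -x to +x. Centre of mass at x = +6.5 mm, 37 mm up. Origin: centre of its underside, z up.
- height_master: Height master, bystander, fixed to the bench at the robot's right: grey base 150 (x) x 170 (y) mm, column housing to 383 mm height, crank handle at its +y side reaching to 111 mm from the axis. Origin: centre of its underside. Not to be bumped.
- granite_square: Black granite triangular square, bystander, 140 (x) x 32 (y) mm, 190 mm high, 2 kg, standing loose. Origin: centre of its underside. Not to be moved.
- blocks_123: Pair of steel 1-2-3 blocks screwed together into one piece 76 (x) x 51 (y) x 51 mm high, drilled with holes, 1.3 kg, bystander, loose. Origin: centre of its underside. Not to be moved.
Not all that is in view belongs to the job. Leave any green look-alike of the setting_ring alone. What is shaped like the angle_plate but green is not meant.

How it is judged (in metres and radians):
At the end, for the whole second after the job is handed in: Every part stands in its own pocket: underside within 3 mm of the pocket floor, centre within 10 mm of the pocket's centre along each tray axis, tilt under 0.06 rad, at rest and released; the granite square and the 1-2-3 blocks are within 10 mm of where they stood (x of v_block in the frame of tray_three between -0.01 and 0.01 m and y of v_block in the frame of tray_three between 0.068 and 0.088 m and z of v_block in the frame of tray_three between 0.004 and 0.01 m and angle between each of v_block, setting_ring, probe_holder, angle_plate, stepped_gauge's own z axis and vertical below 0.06 rad and linear speed of each of v_block, setting_ring, probe_holder, angle_plate, stepped_gauge below 0.02 m/s and angular speed of each of v_block, setting_ring, probe_holder, angle_plate, stepped_gauge below 0.2 rad/s and x of setting_ring in the frame of tray_three between -0.01 and 0.01 m and y of setting_ring in the frame of tray_three between -0.08 and -0.06 m and z of setting_ring in the frame of tray_three between 0.004 and 0.01 m and x of probe_holder in the frame of tray_three between -0.01 and 0.01 m and y of probe_holder in the frame of tray_three between -0.002 and 0.018 m and z of probe_holder in the frame of tray_three between 0.004 and 0.01 m and x of angle_plate in the frame of tray_two between -0.01 and 0.01 m and y of angle_plate in the frame of tray_two between 0.033 and 0.053 m and z of angle_plate in the frame of tray_two between 0.004 and 0.01 m and x of stepped_gauge in the frame of tray_two between -0.01 and 0.01 m and y of stepped_gauge in the frame of tray_two between -0.043 and -0.023 m and z of stepped_gauge in the frame of tray_two between 0.004 and 0.01 m and distance of each of granite_square, blocks_123 from where it was at the start of the episode below 0.01 m); the robot touches nothing.
It fails at once if the probe holder is put into its pocket before the V-block and the setting ring are both in theirs (x of probe_holder in the frame of tray_three between -0.035 and 0.035 m and y of probe_holder in the frame of tray_three between -0.027 and 0.043 m and z of probe_holder in the frame of tray_three below 0.017 m and (not (x of v_block in the frame of tray_three between -0.02 and 0.02 m and y of v_block in the frame of tray_three between 0.058 and 0.098 m and z of v_block in the frame of tray_three below 0.019 m) or not (x of setting_ring in the frame of tray_three between -0.02 and 0.02 m and y of setting_ring in the frame of tray_three between -0.09 and -0.05 m and z of setting_ring in the frame of tray_three below 0.019 m))).
It fails at once if the stepped gauge is put into its pocket before the angle plate is in its own (x of stepped_gauge in the frame of tray_two between -0.035 and 0.035 m and y of stepped_gauge in the frame of tray_two between -0.068 and 0.002 m and z of stepped_gauge in the frame of tray_two below 0.017 m and not (x of angle_plate in the frame of tray_two between -0.02 and 0.02 m and y of angle_plate in the frame of tray_two between 0.023 and 0.063 m and z of angle_plate in the frame of tray_two below 0.019 m)).
It fails at once if a part is let fall (more than about 15 mm) or thrown ((contact force between v_block and the fingers below 0.05 N and linear speed of v_block above 0.55 m/s) or (contact force between setting_ring and the fingers below 0.05 N and linear speed of setting_ring above 0.55 m/s) or (contact force between probe_holder and the fingers below 0.05 N and linear speed of probe_holder above 0.55 m/s) or (contact force between angle_plate and the fingers below 0.05 N and linear speed of angle_plate above 0.55 m/s) or (contact force between stepped_gauge and the fingers below 0.05 N and linear speed of stepped_gauge above 0.55 m/s)).
It fails at once if the granite square or the pair of 1-2-3 blocks is shifted by more than 10 mm (distance of any of granite_square, blocks_123 from where it was at the start of the episode above 0.01 m).
It fails at once if the robot or a carried part bumps the height master (contact force between height_master and anything else above 8 N).
It also fails if it takes over 125 s, if anything falls off the work surface, if the arm or the gripper's body presses on something with over 40 N, if the wrist force passes 120 N, or if a joint passes its speed limit or range.

## Robot

A 6-joint arm with a two-finger parallel gripper is mounted at the origin on the work surface. World frame = base frame: x ahead of the robot, y to its left, z up, the work surface at z = 0. Lengths are in mm, angles in rad, forces in N, time in s.
With the tool pointing down it reaches from about 325 to 750 mm from the base axis. Payload 7.6 kg.
Tool frame: the origin (TCP) lies on the centre line of the jaws, within the pads' length; the fingertips stand ctrl.nose_length ahead of it and the grasp point (between the pads) lies 8 mm behind it (ctrl.nose_length is the distance from the TCP to the fingertips, in mm); z points along the fingers, y is the line along which they close (so a half turn about z gives the same grasp; the last joint's range is limited). The gripper opens to 85 mm and grips with 20 to 120 N. Pads are 22 mm wide; open, the fingers measure 114 mm over their backs; the gripper's body (76 mm by 85 mm) begins 54 mm behind the grasp point. The pads swing forward as they close: fully open they stand 13 mm farther back than shut.
Start: joints at [1.17, 0.052, 1.401, -0, 1.689, -0.07], TCP at [170.504, 496.561, 242.323] pointing down, gripper open.
Joint ranges: [-2.9, 2.9], [-0.91, 2.17], [0.12, 2.37], [-1.06, 4.2], [0.26, 2.73], [-2.93, 2.93]. Speed limits (rad/s): [2.57, 2.57, 3.01, 3.14, 3.14, 3.14].

## Interface

Orientations are given as a unit quaternion [x, y, z, w].
In Python, from rig import ctrl, vision gives the robot as it stands.
- The arm moves only by the tool step_arm, never from a script. Its argument "series" is a list of rows, each a list of 3 entries, a list of its own where there are three numbers: the opening, from -1 (shut) to 1 (fully open), then the shift along the tool's x, y, z in units of 60 mm (1.0 is 60 mm), then the turn, a rotation vector about the tool's x, y, z in degrees. In form: [[fingers, [x, y, z], [ax, ay, az]], ...]. A call has 1 to 8 rows; each row shifts and turns the commanded pose from where the row before left it, along the tool's axes as they then stand; what a row does not reach is not made up. A row lasts 1/8 s, in which the tool goes at most 62.5 mm and 10.7 degrees, less where a joint would pass 70% of its speed; a pose out of reach is approached as far as the arm can. A call is refused whole if a number of a shift passes 1 or a number of a turn 10.7, either way. A call with a gripper value outside its range is refused whole. The fingers move at their own pace and stop on an object; "force" is the grip in N (left out, the last holds). Time passes only in rows, so rows that do not move let the fingers close. It gives the time, the measured TCP pose, the force, the opening and the grip force at its end, in the units of the state.
- ctrl.get_state(): the state, without advancing time (a new reading comes with each control period).
- vision.read_camera(name): name is "scene" or "top"; returns a dict with "color" (420x560x3 uint8, blue, green, red), "depth" (420x560 float32, mm along the optical axis (not along the pixel's ray), 0 where there is no reading), "fx", "fy", "cx", "cy" (pixels), "k1" (the pictures are not rectified: a ray, as slopes to the right and down, at radius r is drawn at 1 + k1 r^2 times it, then the intrinsics apply), "eye" and "attitude" of the camera in the world. Camera axes: x right, y down, z forward; pixel columns grow to the right and rows downward; lengths in mm; the calibration is good to about 2 mm. A picture is of the moment at which its call begins.
- ctrl.hand_in(): hands the job in; it is judged then, once.
The state is a dict: "time": time; "q": joint angles; "qd": joint speeds; "joint_torque": joint torques, N m; "position": TCP position; "orientation": TCP orientation; "wrist_force": force on the tool from outside, world axes, zero at the start; "ft_torque": the same for the moment, N m; "opening": finger opening in mm; "finger_force": force on a finger pad.
Only numpy, scipy, OpenCV 4.12 (cv2) and the standard library are available. Lean on these libraries where they do the work, as an engineer would, in place of code of your own. Each camera call takes 0.05 s, during which the arm holds its last target. There are 200 camera calls.

## Working session

There is one attempt and no reset: what is moved stays moved. The work goes in short steps, Python scripts to look and compute and a tool call to move; the robot and the scene stay as the last step left them, time stands still between calls to the robot, and variables do not carry over. Pictures are saved under pics/ and viewed, at most 14 in all, crops included, and the job is handed in when it is done.

Besides the shell and the picture viewer there is one more tool, called after "Request:" by a JSON object that holds its "name" and its "arguments", one argument or row to a line. step_arm: Moves the arm, as the interface text tells. Its arguments: {"type":"object","properties":{"series":{"type":"array"},"force":{"type":"number"}},"required":["series"]}

```bash
mkdir -p pics; ls; cat > h.py <<'E'
import numpy as np, cv2
from scipy.spatial.transform import Rotation as R
from rig import ctrl, vision
def shot(n):
    c=vision.read_camera(n); np.savez(''+n+'.npz',**{k:np.asarray(v) for k,v in c.items()}); return c
def cloud(c):
    h,w=c['depth'].shape; u,v=np.meshgrid(np.arange(w),np.arange(h))
    xd=(u-c['cx'])/c['fx']; yd=(v-c['cy'])/c['fy']; x,y=xd.copy(),yd.copy()
    for _ in range(10):
        s=1+c['k1']*(x*x+y*y); x,y=xd/s,yd/s
    P=np.stack([x,y,np.ones_like(x)],-1)*c['depth'][...,None]
    a=np.asarray(c['attitude']); M=R.from_quat(a).as_matrix() if a.size==4 else a
    P=P@M.T+np.asarray(c['eye']); P[c['depth']<=0]=np.nan
    return P
E
python3 - <<'E'
from h import *
for n in ('scene','top'):
    c=shot(n); cv2.imwrite(f'pics/{n}0.png',c['color']); print(n,c['eye'],c['attitude'],c['fx'],c['k1'])
print(ctrl.get_state(),ctrl.nose_length)
E
```

```text
pics
scene [1134.39780507 -230.53591165  797.9766046 ] [ 0.75022006  0.55449879 -0.21674061 -0.28761858] 420.8748096290288 0.022971790894716026
top [ 211.95649857  -26.50620953 1383.15551243] [ 0.71110829 -0.69581816  0.0690854  -0.07341182] 477.39281193905407 -0.13036022794977575
{'time': 0.1, 'q': array([ 1.16968205e+00,  5.27873046e-02,  1.40161746e+00,  1.44576717e-05,
        1.68859098e+00, -7.03043162e-02]), 'qd': array([ 6.03858199e-04, -9.09056436e-05, -2.48509869e-03, -6.16288421e-04,
       -1.29728011e-03,  1.43559837e-03]), 'joint_torque': array([ 1.38359803e-03, -3.82585859e+01, -3.60983813e+01, -3.17120043e-05,
        4.80926319e-03,  8.69517919e-06]), 'position': array([170.4044865 , 496.31329471, 241.55244711]), 'orientation': array([ 1.64650922e-01,  9.86351652e-01, -6.80469860e-04, -1.70814519e-04]), 'wrist_force': array([0.25264547, 0.62815651, 1.30582134]), 'ft_torque': array([-0.00805303, -0.02809727, -0.00206992]), 'finger_force': 0.0, 'opening': 85.59344437299848} 11.0
```

View pics/scene0.png

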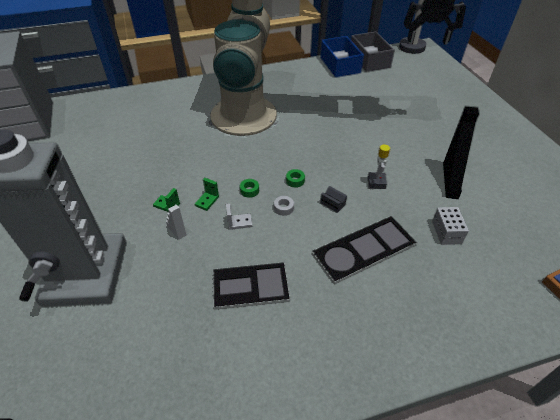

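View pics/top0.png

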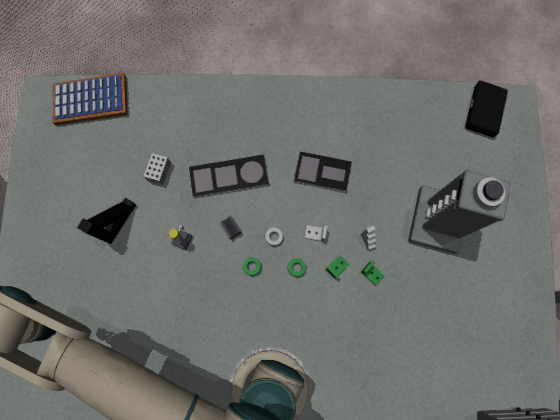

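Scene view: bright ring (284,205) and bright angle plate (238,217) have green look-alikes at (249,187), (296,178) and (207,195), (167,200). In the top view, the meant parts are the V-block (232,227), bright ring (274,236), bright plate (316,233), gauge (371,238) and probe holder (181,237). The trays are at (229,174) and (323,171).

```bash
python3 - <<'E'
from h import *
c=dict(np.load('top.npz')); s=dict(np.load('scene.npz'))
cv2.imwrite('pics/topcrop.png',cv2.resize(c['color'][145:290,145:395],(800,464),interpolation=cv2.INTER_CUBIC))
cv2.imwrite('pics/scenecrop.png',cv2.resize(s['color'][130:310,150:420],(800,533),interpolation=cv2.INTER_CUBIC))
P=cloud(c);Q=cloud(s)
for n,A in(('top',P),('scene',Q)):
    z=A[...,2]; m=np.isfinite(z)&(abs(z)<6); X=A[m]; k=np.linalg.lstsq(np.c_[X[:,:2],np.ones(len(X))],X[:,2],rcond=None)[0]; print(n,'plane',k)
    hsv=cv2.cvtColor((c if n=='top' else s)['color'],cv2.COLOR_BGR2HSV)
    # clusters
    m=((z>8)&(z<250)&(A[...,0]>150)&(A[...,0]<800)&(abs(A[...,1])<500)).astype(np.uint8)
    nn,l,st,ce=cv2.connectedComponentsWithStats(m)
    for i in range(1,nn):
        if st[i,4]>15:
            X=A[l==i]; print(i,st[i],X.min(0).round(),X.max(0).round(),X.mean(0).round(1))
E
```

```text
top plane [-1.02739282e-03 -3.24776050e-04  3.55512973e-01]
22 [ 293  151   59   42 1065] [ 568. -229.    8.] [691. -54.  21.] [ 628.3 -148.6   11.7]
23 [144 153  26  32 563] [580. 319.   8.] [665. 385.  60.] [620.  349.2  44.4]
24 [ 189  155   80   43 1403] [543.  20.   8.] [678. 259.  20.] [609.6 137.6  11.4]
40 [308 166   9  12  24] [ 610. -123.    8.] [646. -99.  13.] [ 625.  -111.6    9.9]
42 [225 168   8   5  17] [622. 129.   8.] [634. 150.  13.] [627.7 139.7   9.8]
68 [ 408  181   65   70 2368] [ 397. -500.    9.] [ 595. -393.  250.] [ 476.6 -446.5   96.9]
80 [  81  197   55   47 1196] [398. 416.   8.] [535. 500. 196.] [449.6 463.3  90.1]
94 [220 216  21  24 249] [418.  97.   8.] [483. 155.  42.] [449.3 124.3  29.9]
100 [168 225  24  24 316] [388. 238.   8.] [443. 297. 130.] [413.5 264.1  54.8]
102 [304 226  23  15 220] [ 419. -149.    8.] [463. -89.  61.] [ 440.5 -123.1   21.6]
103 [361 226  15  24 230] [ 398. -295.    8.] [ 450. -255.  105.] [ 424.8 -270.6   57.3]
107 [265 228  18  18 193] [402. -25.   8.] [453.  24.  31.] [427.7   0.5  20.7]
126 [326 257  22  21 213] [ 314.
[... 730 characters left out ...]
  26.] [347.6 -70.2  19. ]
7 [  31  180   96  125 5744] [ 421. -500.    8.] [ 593. -393.  250.] [ 522.  -452.3  116.3]
8 [320 186  27  26 421] [422.  94.   8.] [489. 155.  39.] [459.8 122.6  26.9]
9 [153 188  33  50 723] [ 300. -320.    8.] [ 457. -255.  103.] [ 400.7 -275.4   44.6]
10 [274 196  20  18 275] [407. -28.   8.] [460.  24.  26.] [436.1  -2.5  19.4]
11 [226 203  26  25 321] [ 424. -152.    8.] [469. -90.  58.] [ 449.3 -126.    20.9]
12 [433 207  36  37 990] [584. 319.   8.] [669. 388.  56.] [633.5 344.8  41.3]
13 [ 312  216  106   67 2562] [543.  18.   8.] [684. 263.  17.] [617.7 133.8  11.3]
16 [ 213  262   77   47 2194] [ 572. -229.    8.] [697. -56.  17.] [ 635.8 -147.    11.5]
```

View pics/topcrop.png

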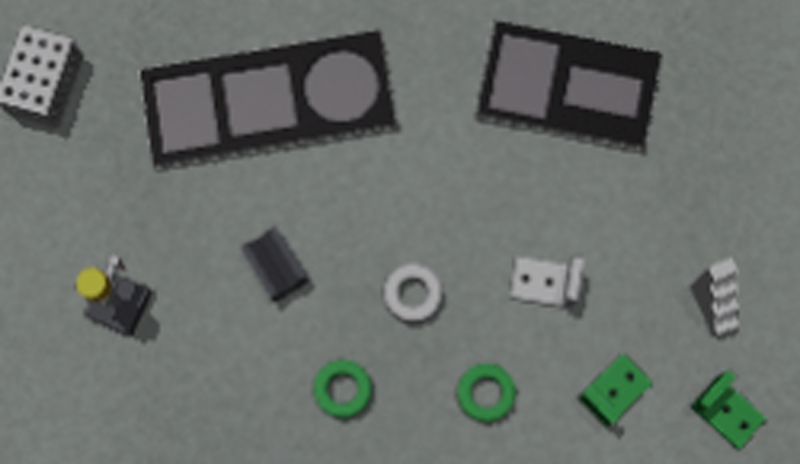

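View pics/scenecrop.png

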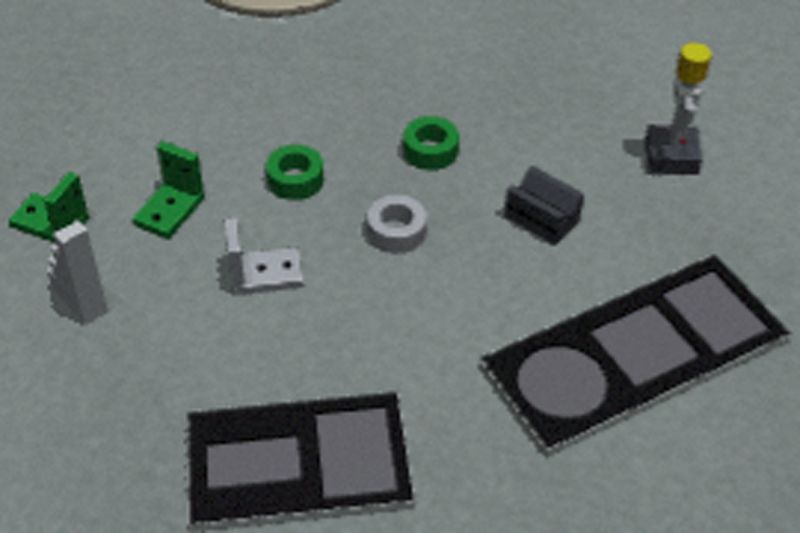

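Enlarged crops confirm which is which. The bright ring (crop 413,292) and bright plate (crop 548,280) are the parts wanted; the green ones are decoys. Next I fit poses.

```bash
cat > fit.py <<'E'
from h import *
from scipy.optimize import least_squares
def box(p,c,h):
    q=abs(p-np.array(c))-np.array(h); return np.linalg.norm(np.maximum(q,0),axis=1)+np.minimum(q.max(1),0)
def bx(x0,x1,y0,y1,z0,z1): return lambda p: box(p,[(x0+x1)/2,(y0+y1)/2,(z0+z1)/2],[(x1-x0)/2,(y1-y0)/2,(z1-z0)/2])
def cyl(r,z0,z1):
    def f(p):
        a=np.hypot(p[:,0],p[:,1])-r; b=abs(p[:,2]-(z0+z1)/2)-(z1-z0)/2
        return np.hypot(np.maximum(a,0),np.maximum(b,0))+np.minimum(np.maximum(a,b),0)
    return f
U=lambda *fs: lambda p: np.min([f(p) for f in fs],0)
def vsdf(p): # groove 24 wide, 12 deep cut
    b=bx(-27.5,27.5,-19,19,0,35)(p); g=(p[:,2]-23-abs(p[:,1]))/2**.5
    return np.maximum(b,g)
def ringsdf(p): return np.maximum(cyl(26,0,22)(p),14-np.hypot(p[:,0],p[:,1]))
M={'v_block':(vsdf,(448,124,35),35,None),'setting_ring':(ringsdf,(430,0,22),None,22),
'probe_holder':(U(bx(-23,23,-23,23,0,20),cyl(13,98,124)),(415,264),0,0),
'angle_plate':(U(bx(-29,29,-19,19,0,10),bx(-29,-19,-19,19,0,55)),(442,-121),0,0),
'stepped_gauge':(U(*[bx(-26+13*i,-13+13*i,-11,11,0,25*(i+1)) for i in range(4)]),(424,-272),0,0)}
def fit(name,c,P=None,init=None,rad=50,yaws=None):
    P=cloud(c) if P is None else P
    f,ini=M[name][:2]; ini=init or ini
    g=P.reshape(-1,3); hsv=cv2.cvtColor(c['color'],cv2.COLOR_BGR2HSV).reshape(-1,3)
    green=(hsv[:,1]>120)&(hsv[:,0]>45)&(hsv[:,0]<85)
    m=(g[:,2]>5)&(g[:,2]<140)&(np.hypot(g[:,0]-ini[0],g[:,1]-ini[1])<rad)&~green
    if name=='probe_holder': m&=(g[:,2]<24)|(g[:,2]>96)
    X=g[m]; best=None
    for y0 in (np.arange(0,6.3,.39) if yaws is None else yaws):
        def res(t):
            cs,sn=np.cos(t[2]),np.sin(t[2]); d=X[:,:2]-t[:2]
            return f(np.c_[d[:,0]*cs+d[:,1]*sn,-d[:,0]*sn+d[:,1]*cs,X[:,2]-t[3]])
        r=least_squares(res,[ini[0],ini[1],y0,0],loss='soft_l1',f_scale=1.5)
        if best is None or r.cost<best[0]: best=(r.cost,r.x,np.median(abs(r.fun)))
    return best[1],best[2],len(X)
E
python3 - <<'E'
from fit import *
for n in('top','scene'):
    c=dict(np.load(n+'.npz'));P=cloud(c)
    for k in M:
        x,e,N=fit(k,c,P); print(n,k,x[:2].round(1),np.degrees(x[2]).round(1),x[3].round(1),'med',e.round(2),N)
    # trays: grey pockets = bright blobs inside dark regions
    eye=np.asarray(c['eye']); D=P-eye
    g=cv2.cvtColor(c['color'],cv2.COLOR_BGR2GRAY)
    for t,(cx,cy) in {'three':(613,138),'two':(630,-146)}.items():
        near=np.hypot(P[...,0]-cx,P[...,1]-cy)<150
        dark=(g<55)&near&(P[...,2]>3)&(P[...,2]<16)
        nn,l,st,_=cv2.connectedComponentsWithStats(dark.astype(np.uint8)); i=1+np.argmax(st[1:,4])
        cs,h=cv2.findContours((l==i).astype(np.uint8),cv2.RETR_CCOMP,cv2.CHAIN_APPROX_NONE)
        for j,k in enumerate(cs):
            mk=np.zeros_like(g); cv2.drawContours(mk,[k],-1,255,-1)
            if h[0][j][3]>=0: 
                edge=np.zeros_like(g); cv2.drawContours(edge,[k],-1,255,1); mk[edge>0]=0
            if (mk>0).sum()<60: continue
            zz=12 if h[0][j][3]<0 else 8
            Y=(eye+D*((zz-eye[2])/D[...,2])[...,None])[mk>0]
            Y=Y[np.isfinite(Y).all(1)]
            print(n,t,'hole' if zz==8 else 'outer',len(Y),'cen',Y.mean(0)[:2].round(1),'rect',[np.round(q,1) for q in cv2.minAreaRect(Y[:,:2].astype(np.float32))])
E
```

```text
top v_block [451.8 125.1] 33.2 0.4 med 1.5 271
top setting_ring [ 4.285e+02 -2.000e-01] 203370.5 0.6 med 1.58 207
top probe_holder [415.4 268.5] 248.1 -0.0 med 1.53 277
top angle_plate [ 443.3 -118.8] 439.7 -0.3 med 1.48 291
top stepped_gauge [ 422.5 -275.7] 25.9 0.7 med 0.87 254
top three outer 2251 cen [611.2 140. ] rect [array([611.2, 139.7]), array([ 94.5, 227.8]), np.float64(10.8)]
top three hole 415 cen [596.5 215.3] rect [array([597.1, 215.7]), array([72.6, 55.3]), np.float64(9.6)]
top three hole 426 cen [610.  147.2] rect [array([609.4, 146.1]), array([63.8, 66.9]), np.float64(10.9)]
top three hole 412 cen [625.1  70.7] rect [array([625.4,  70.5]), array([65.6, 69.2]), np.float64(47.6)]
top two outer 1556 cen [ 630.8 -142.7] rect [array([ 630.4, -142.7]), array([158.1,  95.2]), np.float64(79.6)]
top two hole 286 cen [ 624.6 -173.7] rect [array([ 623. , -173.2]), array([70.5, 42.3]), np.float64(78.9)]
top two hole 437 cen [638.3 -99.9] rect [array([638.6, -99.8]), array([54.8, 80.1]), np.float64(79.4)]
scene v_block [454.2 125. ] 32.8 0.8 med 0.84 434
scene setting_ring [431.3
[... 266 characters left out ...]
39.2]), array([ 94.1, 230. ]), np.float64(11.1)]
scene three hole 559 cen [627.4  71.8] rect [array([626.5,  72.1]), array([67.3, 65.1]), np.float64(72.8)]
scene three hole 535 cen [612.7 148.3] rect [array([612.4, 148.5]), array([60.8, 61.9]), np.float64(11.4)]
scene three hole 491 cen [599.4 217.1] rect [array([599. , 216.6]), array([70.5, 53.3]), np.float64(10.7)]
scene two outer 2653 cen [ 635.5 -143. ] rect [array([ 634.1, -142.1]), array([158.4,  94.5]), np.float64(79.7)]
scene two hole 444 cen [ 627.9 -174.6] rect [array([ 627.7, -174. ]), array([67.5, 36.3]), np.float64(79.4)]
scene two hole 676 cen [ 642.2 -100. ] rect [array([ 641.1, -100. ]), array([53.5, 72.3]), np.float64(80.0)]
```

```bash
cat > plan.py <<'E'
import sys
from h import *
x,y,z,phi=map(float,sys.argv[1:5]); n=int(sys.argv[5]) if len(sys.argv)>5 else 0
s=ctrl.get_state(); Rm=R.from_quat(s['orientation'])
f=np.radians(phi); yv=np.array([np.cos(f),np.sin(f),0]); zv=np.array([0,0,-1]); Rt=R.from_matrix(np.c_[np.cross(yv,zv),yv,zv])
d=Rm.inv().apply(np.array([x,y,z])-s['position'])/60; r=(Rm.inv()*Rt).as_rotvec(degrees=True)
k=max(np.ceil(abs(d).max()),np.ceil(np.linalg.norm(d)*60/60),1); k=n or k; m=max(np.ceil(abs(r).max()/10),1)
print('t',round(s['time'],2),'pos',s['position'].round(1),'open',round(s['opening'],1),'q6',s['q'][5].round(2),'F',s['wrist_force'].round(1))
print('shift',d.round(3),'->',k,'rows of',(d/k).round(3)); print('turn',r.round(2),'->',m,'rows of',(r/m).round(2))
E
python3 plan.py 453 125 200 123
```

```text
t 0.1 pos [170.4 496.3 241.6] open 85.6 q6 -0.07 F [0.3 0.6 1.3]
shift [-6.465 -4.322  0.698] -> 8.0 rows of [-0.808 -0.54   0.087]
turn [-7.000e-02 -4.000e-02 -5.195e+01] -> 6.0 rows of [-0.01 -0.01 -8.66]
```

Request:
{"name": "step_arm", "arguments": {
  "series": [
    [1,[-0.808,-0.54,0.087],[0,0,0]],
    [1,[-0.808,-0.54,0.087],[0,0,0]],
    [1,[-0.808,-0.54,0.087],[0,0,0]],
    [1,[-0.808,-0.54,0.087],[0,0,0]],
    [1,[-0.808,-0.54,0.087],[0,0,0]],
    [1,[-0.808,-0.54,0.087],[0,0,0]],
    [1,[-0.808,-0.54,0.087],[0,0,0]],
    [1,[-0.808,-0.54,0.087],[0,0,0]]
  ],
  "force": 40
}}

```text
time: 1.1
position: [453.8, 123.7, 200.2]
orientation: [0.165, 0.986, 0.0, -0.0]
wrist_force: [1.2, 0.2, 0.2]
opening: 85.8
finger_force: 0.0
```

Request:
{"name": "step_arm", "arguments": {
  "series": [
    [0.3,[0,0,0],[0,0,-8.7]],
    [0.3,[0,0,0],[0,0,-8.7]],
    [0.3,[0,0,0],[0,0,-8.7]],
    [0.3,[0,0,0],[0,0,-8.7]],
    [0.3,[0,0,0],[0,0,-8.7]],
    [0.3,[0,0,0],[0,0,-8.5]]
  ]
}}

```text
time: 1.85
position: [452.9, 125.4, 200.1]
orientation: [-0.287, 0.958, 0.0, -0.0]
wrist_force: [-0.4, -1.2, -0.1]
opening: 55.8
finger_force: 0.0
```

```bash
python3 plan.py 453 125 100 123; python3 - <<'E'
from h import *
s=shot('scene');P=cloud(s); st=ctrl.get_state(); p=st['position']
f=np.radians(123); d=P-p; a=d[...,0]*np.cos(f)+d[...,1]*np.sin(f); b=-d[...,0]*np.sin(f)+d[...,1]*np.cos(f)
m=(abs(a)<60)&(abs(b)<20)&(d[...,2]>-40)&(d[...,2]<25)
for lo in range(-30,25,3):
    k=m&(d[...,2]>=lo)&(d[...,2]<lo+3)
    if k.sum(): print(lo,k.sum(),'a',np.percentile(a[k],[2,25,50,75,98]).round(0),'b',np.percentile(b[k],[2,50,98]).round(0))
v,u=np.nonzero(m); v0,u0=max(v.min()-40,0),max(u.min()-40,0)
cv2.imwrite('pics/grip.png',cv2.resize(s['color'][v0:v0+130,u0:u0+150],None,fx=4,fy=4,interpolation=cv2.INTER_CUBIC))
E
```

```text
t 1.85 pos [452.9 125.4 200.1] open 55.8 q6 -1.96 F [-0.4 -1.2 -0.1]
shift [ 1.000e-03 -7.000e-03  1.668e+00] -> 2.0 rows of [ 0.001 -0.004  0.834]
turn [ 0.02 -0.04  0.33] -> 1.0 rows of [ 0.02 -0.04  0.33]
-9 4 a [-30.  11.  27.  27.  28.] b [-6.  1.  6.]
-6 12 a [-36. -35.  26.  27.  29.] b [-10.  -2.  11.]
-3 14 a [-39. -34.  26.  27.  30.] b [-11.  -6.   7.]
0 20 a [-41. -35.  26.  27.  27.] b [-11.  -3.  11.]
3 19 a [-41. -37.  26.  27.  30.] b [-12.  -1.   8.]
6 20 a [-44. -41.  -3.  27.  32.] b [-11.  -6.   8.]
9 22 a [-44. -37. -31.  26.  29.] b [-12.  -6.   6.]
12 20 a [-44. -41.  25.  27.  30.] b [-11.  -4.   9.]
15 23 a [-44. -42.  24.  26.  30.] b [-11.  -1.   8.]
18 24 a [-44. -42. -36.  27.  29.] b [-11.  -4.   8.]
21 22 a [-44. -38.  25.  27.  30.] b [-11.  -5.   8.]
24 6 a [-42. -40.  -4.  29.  30.] b [-10.  -8.   2.]
```

Request:
{"name": "step_arm", "arguments": {
  "series": [
    [0.3,[0,0,0.9],[0,0,0.3]],
    [0.3,[0,0,0.9],[0,0,0]],
    [0.3,[0,0,0.7],[0,0,0]],
    [0.3,[0,0,0.35],[0,0,0]],
    [0.3,[0,0,0.17],[0,0,0]],
    [-1,[0,0,0],[0,0,0]],
    [-1,[0,0,0],[0,0,0]],
    [-1,[0,0,0],[0,0,0]]
  ],
  "force": 50
}}

```text
time: 2.9
position: [453.2, 125.5, 19.7]
orientation: [-0.282, 0.959, 0.0, 0.0]
wrist_force: [0.3, 0.2, -4.7]
opening: 37.5
finger_force: 51.0
```

Request:
{"name": "step_arm", "arguments": {
  "series": [
    [-1,[0,0,0],[0,0,0]],
    [-1,[0,0,0],[0,0,0]],
    [-1,[0,0,-0.3],[0,0,0]],
    [-1,[0,0,-0.7],[0,0,0]]
  ]
}}

```text
time: 3.4
position: [451.5, 125.1, 78.0]
orientation: [-0.282, 0.959, 0.0, -0.003]
wrist_force: [0.6, -0.4, -4.3]
opening: 37.0
finger_force: 51.1
```

```bash
python3 plan.py 598.2 216 79 101 4
```

```text
t 3.4 pos [451.5 125.1  78. ] open 37.0 q6 -1.95 F [ 0.6 -0.4 -4.3]
shift [-2.875 -0.048 -0.03 ] -> 4 rows of [-0.719 -0.012 -0.008]
turn [ 0.06 -0.29 21.74] -> 3.0 rows of [ 0.02 -0.1   7.25]
```

Request:
{"name": "step_arm", "arguments": {
  "series": [
    [-1,[-0.71,0,0],[0,0,0]],
    [-1,[-0.71,0,0],[0,0,0]],
    [-1,[-0.71,0,0],[0,0,0]],
    [-1,[-0.71,0,0],[0,0,0]],
    [-1,[0,0,0],[0,0,7.3]],
    [-1,[0,0,0],[0,0,7.3]],
    [-1,[0,0,0],[0,0,7.3]],
    [-1,[0,0,0],[0,0,0]]
  ]
}}

```text
time: 4.4
position: [596.3, 217.6, 78.9]
orientation: [-0.095, 0.995, -0.0, -0.0]
wrist_force: [-0.2, -0.1, -4.5]
opening: 37.0
finger_force: 51.3
```

```bash
python3 plan.py 598.2 216 28 101; python3 - <<'E'
from fit import *
s=shot('scene'); p=ctrl.get_state()['position']
P=cloud(s); P=P-[0,0,p[2]-19.7]
P[P[...,2]>36]=np.nan
x,e,n=fit('v_block',s,P,init=(p[0],p[1],0),yaws=[.19,np.pi+.19]); print(x,np.degrees(x[2]),e,n)
E
```

```text
t 4.4 pos [596.3 217.6  78.9] open 37.0 q6 -1.47 F [-0.2 -0.1 -4.5]
shift [-0.027 -0.032  0.848] -> 1.0 rows of [-0.027 -0.032  0.848]
turn [-0.   -0.04 -0.09] -> 1.0 rows of [-0.   -0.04 -0.09]
[ 5.97920066e+02  2.15335021e+02  2.18751978e-01 -2.60300213e-01] 12.533565072656378 1.0798480345590806 398
```

Request:
{"name": "step_arm", "arguments": {
  "series": [
    [-1,[-0.027,-0.015,0.4],[0,0,0]],
    [-1,[0,0,0.3],[0,0,0]],
    [-1,[0,0,0.1],[0,0,0]],
    [-1,[0,0,0.05],[0,0,0]],
    [-1,[0,0,0.02],[0,0,0]],
    [-1,[0,0,0],[0,0,0]]
  ]
}}

```text
time: 5.2
position: [598.5, 217.2, 27.8]
orientation: [-0.095, 0.996, 0.0, 0.001]
wrist_force: [0.2, 0.5, -4.7]
opening: 37.2
finger_force: 51.2
```

Request:
{"name": "step_arm", "arguments": {
  "series": [
    [-0.05,[0,0,0],[0,0,0]],
    [0.2,[0,0,0],[0,0,0]],
    [0.3,[0,0,0],[0,0,0]],
    [0.3,[0,0,-0.3],[0,0,0]],
    [0.3,[0,0,-0.9],[0,0,0]]
  ]
}}

```text
time: 5.82
position: [596.5, 216.5, 97.7]
orientation: [-0.095, 0.996, -0.001, -0.003]
wrist_force: [1.2, 0.5, 0.2]
opening: 55.7
finger_force: 0.0
```

```bash
python3 plan.py 430 -0.8 90 101
```

```text
t 5.83 pos [596.5 216.5  97.7] open 55.7 q6 -1.47 F [1.2 0.5 0.2]
shift [ 3.407 -3.035  0.151] -> 5.0 rows of [ 0.681 -0.607  0.03 ]
turn [-0.03 -0.35 -0.15] -> 1.0 rows of [-0.03 -0.35 -0.15]
```

Request:
{"name": "step_arm", "arguments": {
  "series": [
    [0.7,[0.68,-0.607,0],[0,0,0]],
    [0.7,[0.68,-0.607,0],[0,0,0]],
    [0.7,[0.68,-0.607,0],[0,0,0]],
    [0.7,[0.68,-0.607,0],[0,0,0]],
    [0.7,[0.68,-0.607,0],[0,0,0]],
    [0.7,[0,0,0],[0,0,0]]
  ]
}}

```text
time: 6.58
position: [431.1, -2.1, 100.4]
orientation: [-0.093, 0.996, -0.0, 0.001]
wrist_force: [-0.2, 0.7, 0.4]
opening: 72.7
finger_force: 0.0
```

```bash
python3 plan.py 430 -0.8 16 101; python3 - <<'E'
from fit import *
for n in ('scene','top'):
    s=shot(n); print(n,fit('v_block',s,init=(598,216),rad=45,yaws=[.19]) if n=='scene' else '')
    P=cloud(s); P[P[...,2]<13]=np.nan
    P=P-[0,0,7]; x,e,k=fit('v_block',s,P,init=(598,216),rad=45,yaws=[.19]); print(n,x.round(2),np.degrees(x[2]),e)
E
```

```text
t 6.58 pos [431.1  -2.1 100.4] open 72.7 q6 -1.85 F [-0.2  0.7  0.4]
shift [0.016 0.026 1.407] -> 2.0 rows of [0.008 0.013 0.704]
turn [-0.05  0.1  -0.37] -> 1.0 rows of [-0.05  0.1  -0.37]
scene (array([6.00543575e+02, 2.14863014e+02, 2.14020145e-01, 7.35343436e+00]), np.float64(1.707394014374021), 887)
scene [5.9985e+02 2.1596e+02 1.9000e-01 8.0000e-01] 10.62473320473751 0.8903290516004247
top 
top [ 5.9760e+02  2.1596e+02  1.8000e-01 -1.1000e-01] 10.074841625265272 1.4390843056416145
```

Request:
{"name": "step_arm", "arguments": {
  "series": [
    [0.7,[0.016,0.02,0.6],[0,0,0]],
    [0.7,[0,0,0.5],[0,0,0]],
    [0.7,[0,0,0.25],[0,0,0]],
    [0.7,[0,0,0.08],[0,0,0]],
    [-1,[0,0,0],[0,0,0]],
    [-1,[0,0,0],[0,0,0]],
    [-1,[0,0,0],[0,0,0]],
    [-1,[0,0,0],[0,0,0]]
  ]
}}

```text
time: 7.68
position: [432.1, 0.8, 14.8]
orientation: [-0.095, 0.996, -0.0, 0.001]
wrist_force: [-0.9, 1.5, 6.1]
opening: 50.1
finger_force: 52.7
```

Request:
{"name": "step_arm", "arguments": {
  "series": [
    [-1,[0,0,0],[0,0,0]],
    [-1,[0,0,-0.3],[0,0,0]],
    [-1,[0,0,-0.7],[0,0,0]],
    [-1,[0,0,0],[0,0,0]]
  ]
}}

```text
time: 8.18
position: [433.0, 0.6, 76.5]
orientation: [-0.094, 0.996, -0.001, 0.003]
wrist_force: [0.6, -0.7, -2.5]
opening: 49.6
finger_force: 52.9
```

```bash
python3 plan.py 626.3 71 72 101
```

```text
t 8.18 pos [433.    0.6  76.5] open 49.6 q6 -1.84 F [ 0.6 -0.7 -2.5]
shift [-3.385  0.546  0.096] -> 4.0 rows of [-0.846  0.136  0.024]
turn [-0.1   0.38 -0.16] -> 1.0 rows of [-0.1   0.38 -0.16]
```

Request:
{"name": "step_arm", "arguments": {
  "series": [
    [-1,[-0.84,0.136,0],[0,0,0]],
    [-1,[-0.84,0.136,0],[0,0,0]],
    [-1,[-0.84,0.136,0],[0,0,0]],
    [-1,[-0.84,0.136,0],[0,0,0]],
    [-1,[0,0,0],[0,0,0]],
    [-1,[0,0,0],[0,0,0]]
  ]
}}

```text
time: 8.93
position: [621.7, 70.6, 71.5]
orientation: [-0.095, 0.996, 0.0, -0.002]
wrist_force: [0.2, 0.5, -2.6]
opening: 49.6
finger_force: 52.8
```

```bash
python3 plan.py 626.3 71 22 101; python3 - <<'E'
from fit import *
s=shot('scene'); p=ctrl.get_state()['position']
P=cloud(s); P=P-[0,0,p[2]-14.8]
f=np.radians(101); d=P-p; a=d[...,0]*np.cos(f)+d[...,1]*np.sin(f)
P[(P[...,2]>24)|(abs(a)>24)]=np.nan
print(p,fit('setting_ring',s,P,init=(p[0],p[1]),yaws=[0]))
cv2.imwrite('pics/ring.png',cv2.resize(s['color'][150:290,270:430],None,fx=4,fy=4,interpolation=cv2.INTER_CUBIC))
E
```

```text
t 8.93 pos [621.7  70.6  71.5] open 49.6 q6 -1.71 F [ 0.2  0.5 -2.6]
shift [-0.078 -0.008  0.826] -> 1.0 rows of [-0.078 -0.008  0.826]
turn [ 0.02 -0.17 -0.15] -> 1.0 rows of [ 0.02 -0.17 -0.15]
[621.75900967  70.4921913   72.41022065] (array([ 6.20978305e+02,  6.97037178e+01, -1.25148346e+03, -3.96365165e-01]), np.float64(0.6810221795886555), 276)
```

View pics/ring.png

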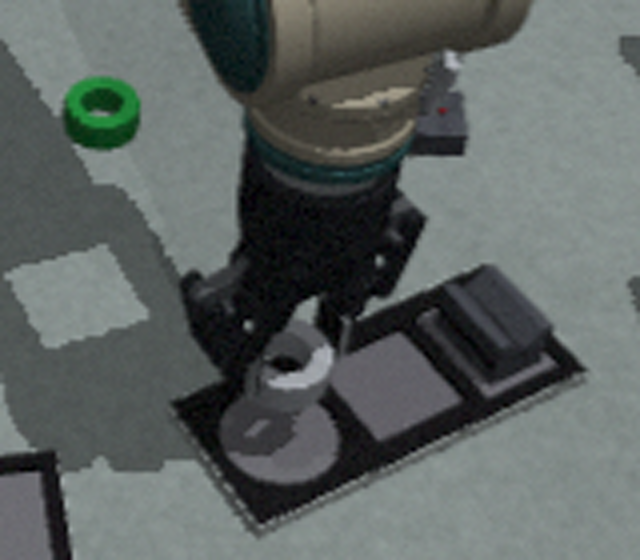

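Request:
{"name": "step_arm", "arguments": {
  "series": [
    [-1,[-0.1,0,0.3],[0,0,0]],
    [-1,[0,0,0.3],[0,0,0]],
    [-1,[0,0,0.12],[0,0,0]],
    [-1,[0,0,0.06],[0,0,0]],
    [-1,[0,0,0.03],[0,0,0]],
    [-1,[0,0,0],[0,0,0]]
  ]
}}

```text
time: 9.72
position: [629.0, 72.0, 25.2]
orientation: [-0.095, 0.996, 0.0, 0.0]
wrist_force: [0.2, 1.1, -3.5]
opening: 49.9
finger_force: 52.8
```

Request:
{"name": "step_arm", "arguments": {
  "series": [
    [0.3,[0,0,0],[0,0,0]],
    [0.5,[0,0,0],[0,0,0]],
    [0.6,[0,0,0],[0,0,0]],
    [0.6,[0,0,-0.3],[0,0,0]],
    [0.6,[0,0,-0.9],[0,0,0]],
    [0.6,[0,0,-0.5],[0,0,0]]
  ]
}}

```text
time: 10.48
position: [629.9, 72.0, 131.7]
orientation: [-0.095, 0.996, -0.0, 0.003]
wrist_force: [-0.4, -0.3, -0.1]
opening: 68.2
finger_force: 0.0
```

```bash
python3 plan.py 440.4 -143.8 125 81
```

```text
t 10.47 pos [629.9  72.  131.7] open 68.2 q6 -1.7 F [-0.4 -0.3 -0.1]
shift [ 3.78  -2.938  0.093] -> 5.0 rows of [ 0.756 -0.588  0.019]
turn [ 0.02  0.32 19.85] -> 2.0 rows of [0.01 0.16 9.92]
```

Request:
{"name": "step_arm", "arguments": {
  "series": [
    [0.1,[0.756,-0.588,0],[0,0,0]],
    [0.1,[0.756,-0.588,0],[0,0,0]],
    [0.1,[0.756,-0.588,0],[0,0,0]],
    [0.1,[0.756,-0.588,0],[0,0,0]],
    [0.1,[0.756,-0.588,0],[0,0,0]],
    [0.1,[0,0,0],[0,0,10]],
    [0.1,[0,0,0],[0,0,9.8]],
    [0.1,[0,0,0],[0,0,0]]
  ]
}}

```text
time: 11.48
position: [439.4, -144.3, 128.1]
orientation: [0.077, 0.997, -0.0, 0.001]
wrist_force: [-1.0, -1.0, 0.1]
opening: 46.8
finger_force: 0.0
```

```bash
python3 plan.py 440.5 -143.6 35 81; python3 - <<'E'
from fit import *
for n in ('scene','top'):
    s=shot(n)
    P=cloud(s); P[P[...,2]<13]=np.nan
    P=P-[0,0,7]; x,e,k=fit('setting_ring',s,P,init=(627,71),rad=45,yaws=[.19]); print(n,x.round(2),e,k)
    if n=='scene': x,e,k=fit('angle_plate',s,yaws=[1.4]); print(x,e,k)
E
```

```text
t 11.47 pos [ 439.4 -144.3  128.1] open 46.8 q6 -1.81 F [-1.  -1.   0.1]
shift [-0.013  0.014  1.552] -> 2.0 rows of [-0.006  0.007  0.776]
turn [-0.02  0.12  0.12] -> 1.0 rows of [-0.02  0.12  0.12]
scene [ 6.27890e+02  7.11900e+01 -9.14972e+03  4.90000e-01] 1.1352370081715089 514
[ 445.85605963 -120.25005432    1.42217262    1.03479305] 1.043288481846603 382
top [ 6.27030e+02  7.20500e+01  2.36647e+03 -1.80000e-01] 2.1158317373566753 259
```

Request:
{"name": "step_arm", "arguments": {
  "series": [
    [0.1,[-0.01,0.01,0.6],[0,0,0]],
    [0.1,[0,0,0.6],[0,0,0]],
    [0.1,[0,0,0.27],[0,0,0]],
    [0.1,[0,0,0.1],[0,0,0]],
    [-1,[0,0,0],[0,0,0]],
    [-1,[0,0,0],[0,0,0]],
    [-1,[0,0,0],[0,0,0]],
    [-1,[0,0,0],[0,0,0]]
  ]
}}

```text
time: 12.58
position: [440.7, -143.9, 33.9]
orientation: [0.078, 0.997, -0.0, 0.001]
wrist_force: [-0.9, 0.9, 6.3]
opening: 9.4
finger_force: 49.9
```

Request:
{"name": "step_arm", "arguments": {
  "series": [
    [-1,[0,0,0],[0,0,0]],
    [-1,[0,0,0],[0,0,0]],
    [-1,[0,0,-0.3],[0,0,0]],
    [-1,[0,0,-0.7],[0,0,0]],
    [-1,[0,0,0],[0,0,0]]
  ]
}}

```text
time: 13.2
position: [441.5, -144.2, 95.6]
orientation: [0.078, 0.997, -0.001, 0.003]
wrist_force: [0.3, -0.3, -2.2]
opening: 9.1
finger_force: 48.9
```

```bash
python3 plan.py 616.3 -95.8 94 -10.3
```

```text
t 13.2 pos [ 441.5 -144.2   95.6] open 9.1 q6 -1.81 F [ 0.3 -0.3 -2.2]
shift [-2.752  1.25   0.042] -> 4.0 rows of [-0.688  0.312  0.01 ]
turn [ 0.22  0.34 91.35] -> 10.0 rows of [0.02 0.03 9.14]
```

Request:
{"name": "step_arm", "arguments": {
  "series": [
    [-1,[-0.688,0.312,0],[0,0,0]],
    [-1,[-0.688,0.312,0],[0,0,0]],
    [-1,[-0.688,0.312,0],[0,0,0]],
    [-1,[-0.688,0.312,0],[0,0,0]],
    [-1,[0,0,0],[0,0,9.1]],
    [-1,[0,0,0],[0,0,9.1]],
    [-1,[0,0,0],[0,0,9.1]],
    [-1,[0,0,0],[0,0,9.1]]
  ]
}}

```text
time: 14.2
position: [613.7, -95.0, 90.2]
orientation: [0.388, 0.922, -0.0, -0.002]
wrist_force: [-0.1, -0.5, -2.4]
opening: 9.8
finger_force: 49.1
```

Request:
{"name": "step_arm", "arguments": {
  "series": [
    [-1,[0,0,0],[0,0,9.1]],
    [-1,[0,0,0],[0,0,9.1]],
    [-1,[0,0,0],[0,0,9.1]],
    [-1,[0,0,0],[0,0,9.1]],
    [-1,[0,0,0],[0,0,9.1]],
    [-1,[0,0,0],[0,0,9.4]],
    [-1,[0,0,0],[0,0,0]],
    [-1,[0,0,0],[0,0,0]]
  ]
}}

```text
time: 15.2
position: [614.2, -95.1, 91.5]
orientation: [0.766, 0.642, -0.0, -0.001]
wrist_force: [-0.5, -0.4, -3.6]
opening: 9.4
finger_force: 49.1
```

```bash
python3 plan.py 616.3 -95.8 42 -10.3; python3 - <<'E'
from fit import *
s=shot('scene'); p=ctrl.get_state()['position']
P=cloud(s); P=P-[0,0,p[2]-33.9]
P[(P[...,2]>12)]=np.nan; P[P[...,2]<-10]=np.nan
P[(P[...,2]<0)]=np.nan
print(p,fit('angle_plate',s,P,init=(640,-100),yaws=[-.18]))
cv2.imwrite('pics/plate.png',cv2.resize(s['color'][170:320,190:350],None,fx=4,fy=4,interpolation=cv2.INTER_CUBIC))
E
```

```text
t 15.2 pos [614.2 -95.1  91.5] open 9.4 q6 -0.04 F [-0.5 -0.4 -3.6]
shift [-0.005  0.038  0.824] -> 1.0 rows of [-0.005  0.038  0.824]
turn [-0.09 -0.01  0.23] -> 1.0 rows of [-0.09 -0.01  0.23]
[614.30220324 -95.14489724  91.77140097] (array([ 6.38124671e+02, -1.00106373e+02, -1.58017898e-01, -3.32951358e-02]), np.float64(0.7758994830747366), 346)
```

View pics/plate.png

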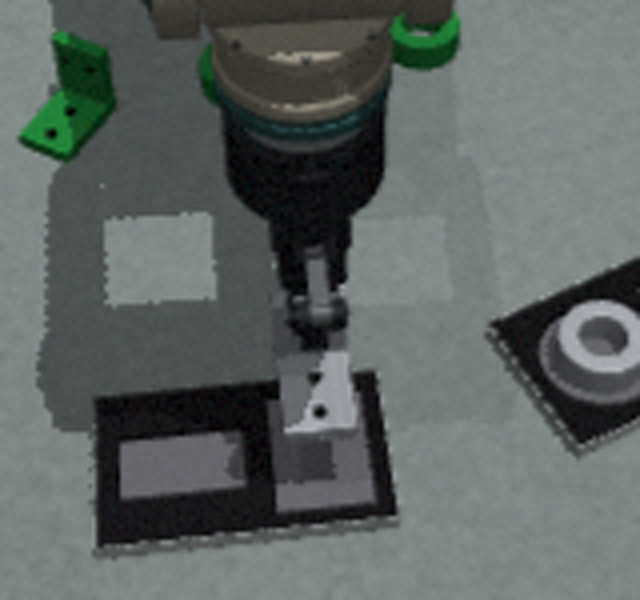

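Request:
{"name": "step_arm", "arguments": {
  "series": [
    [-1,[0.01,0.055,0.35],[0,0,0]],
    [-1,[0,0,0.25],[0,0,0]],
    [-1,[0,0,0.12],[0,0,0]],
    [-1,[0,0,0.06],[0,0,0]],
    [-1,[0,0,0.04],[0,0,0]],
    [-1,[0,0,0],[0,0,0]]
  ]
}}

```text
time: 16.0
position: [618.2, -95.3, 43.7]
orientation: [0.767, 0.641, 0.0, 0.0]
wrist_force: [0.8, 0.9, -2.7]
opening: 9.1
finger_force: 49.0
```

Request:
{"name": "step_arm", "arguments": {
  "series": [
    [-0.6,[0,0,0],[0,0,0]],
    [-0.3,[0,0,0],[0,0,0]],
    [-0.3,[0,0,0],[0,0,0]],
    [-0.3,[0,0,-0.4],[0,0,0]],
    [-0.3,[0,0,-0.9],[0,0,0]],
    [-0.3,[0,0,-0.9],[0,0,0]],
    [-0.3,[0,0,-0.5],[0,0,0]]
  ]
}}

```text
time: 16.88
position: [618.7, -95.4, 209.6]
orientation: [0.767, 0.641, 0.002, 0.002]
wrist_force: [0.6, -0.1, 0.3]
opening: 30.1
finger_force: 0.0
```

```bash
python3 plan.py 415.9 268 200 68.3; python3 - <<'E'
from fit import *
for n in ('scene','top'):
    s=shot(n)
    P=cloud(s); P[P[...,2]<13]=np.nan
    P=P-[0,0,7]; x,e,k=fit('angle_plate',s,P,init=(641,-100),rad=42,yaws=[-.18]); print(n,x.round(2),e,k)
E
```

```text
t 16.88 pos [618.7 -95.4 209.6] open 30.1 q6 -0.03 F [ 0.6 -0.1  0.3]
shift [ 5.358 -4.405  0.135] -> 7.0 rows of [ 0.765 -0.629  0.019]
turn [  0.25   0.21 -78.55] -> 8.0 rows of [ 0.03  0.03 -9.82]
scene [ 6.4224e+02 -9.9610e+01 -1.8000e-01  6.1000e-01] 0.9532884312436005 696
top [ 646.07 -120.63 -486.6     0.  ] 1.9136004969055875e-05 1
```

Request:
{"name": "step_arm", "arguments": {
  "series": [
    [0.2,[0.765,-0.629,0.02],[0,0,0]],
    [0.2,[0.765,-0.629,0.02],[0,0,0]],
    [0.2,[0.765,-0.629,0.02],[0,0,0]],
    [0.2,[0.765,-0.629,0.02],[0,0,0]],
    [0.2,[0.765,-0.629,0.02],[0,0,0]],
    [0.2,[0.765,-0.629,0.02],[0,0,0]],
    [0.2,[0.765,-0.629,0.02],[0,0,0]]
  ]
}}

```text
time: 17.85
position: [413.6, 269.2, 195.6]
orientation: [0.768, 0.641, -0.001, -0.0]
wrist_force: [0.4, 0.1, -0.2]
opening: 51.3
finger_force: 0.0
```

Request:
{"name": "step_arm", "arguments": {
  "series": [
    [0.2,[0,0,0],[0,0,-9.8]],
    [0.2,[0,0,0],[0,0,-9.8]],
    [0.2,[0,0,0],[0,0,-9.8]],
    [0.2,[0,0,0],[0,0,-9.8]],
    [0.2,[0,0,0],[0,0,-9.8]],
    [0.2,[0,0,0],[0,0,-9.8]],
    [0.2,[0,0,0],[0,0,-9.8]],
    [0.2,[0,0,0],[0,0,-9.8]]
  ]
}}

```text
time: 18.85
position: [414.7, 267.7, 195.5]
orientation: [0.187, 0.982, -0.001, -0.001]
wrist_force: [0.2, -0.2, 1.1]
opening: 51.5
finger_force: 0.0
```

```bash
python3 plan.py 415.9 268 107 68.3; python3 - <<'E'
from fit import *
s=shot('scene'); x,e,k=fit('probe_holder',s,yaws=[1.19],rad=45); print(x,e,k)
P=cloud(s); c=s['color'].astype(int); y=(c[...,2]>120)&(c[...,1]>100)&(c[...,0]<70)
u=np.nanpercentile(P[y],[3,50,97],axis=0).round(1); print(y.sum(),u)
P0=cloud(dict(np.load('top.npz'))); 
g=P[(abs(P[...,0]-416)<40)&(abs(P[...,1]-268)<40)&(P[...,2]>60)&(P[...,2]<97)&~y]
f=np.radians(-21.7); a=(g[:,0]-417)*np.cos(f)+(g[:,1]-268)*np.sin(f)
print(np.c_[a,g[:,2]][np.argsort(a)][::6].round(0).tolist())
E
```

```text
t 18.85 pos [414.7 267.7 195.5] open 51.5 q6 -0.7 F [ 0.2 -0.2  1.1]
shift [-0.018  0.013  1.474] -> 2.0 rows of [-0.009  0.007  0.737]
turn [-0.08 -0.08  0.17] -> 1.0 rows of [-0.08 -0.08  0.17]
[416.64198412 267.55543747   1.21625876   0.48704215] 0.8160658932071616 379
24 [[418.3 256.5 121.4]
 [423.4 267.1 124.4]
 [428.2 277.4 127. ]]
[[-9.0, 84.0], [-2.0, 87.0], [1.0, 89.0], [3.0, 88.0], [5.0, 62.0], [6.0, 90.0], [7.0, 88.0], [8.0, 89.0], [10.0, 86.0], [10.0, 74.0], [11.0, 81.0], [12.0, 89.0], [14.0, 81.0], [24.0, 86.0], [30.0, 74.0], [31.0, 61.0], [32.0, 79.0]]
```

Request:
{"name": "step_arm", "arguments": {
  "series": [
    [0.2,[-0.018,0.01,0.6],[0,0,0]],
    [0.2,[0,0,0.5],[0,0,0]],
    [0.2,[0,0,0.28],[0,0,0]],
    [0.2,[0,0,0.1],[0,0,0]],
    [-1,[0,0,0],[0,0,0]],
    [-1,[0,0,0],[0,0,0]],
    [-1,[0,0,0],[0,0,0]],
    [-1,[0,0,0],[0,0,0]]
  ]
}}

```text
time: 19.9
position: [417.1, 268.5, 109.3]
orientation: [0.19, 0.982, 0.001, 0.001]
wrist_force: [1.1, 0.5, 4.2]
opening: 24.7
finger_force: 49.9
```

Request:
{"name": "step_arm", "arguments": {
  "series": [
    [-1,[0,0,0],[0,0,0]],
    [-1,[0,0,-0.3],[0,0,0]],
    [-1,[0,0,-0.8],[0,0,0]],
    [-1,[0,0,0],[0,0,0]]
  ]
}}

```text
time: 20.4
position: [417.9, 268.9, 178.4]
orientation: [0.19, 0.982, 0.002, 0.003]
wrist_force: [1.1, 0.4, -4.5]
opening: 24.5
finger_force: 50.1
```

```bash
python3 plan.py 611.5 147.4 170 101
```

```text
t 20.4 pos [417.9 268.9 178.4] open 24.5 q6 -0.69 F [ 1.1  0.4 -4.5]
shift [-3.748 -0.679  0.153] -> 4.0 rows of [-0.937 -0.17   0.038]
turn [  0.23   0.35 -32.85] -> 4.0 rows of [ 0.06  0.09 -8.21]
```

Request:
{"name": "step_arm", "arguments": {
  "series": [
    [-1,[-0.75,-0.136,0],[0,0,0]],
    [-1,[-0.75,-0.136,0],[0,0,0]],
    [-1,[-0.75,-0.136,0],[0,0,0]],
    [-1,[-0.75,-0.136,0],[0,0,0]],
    [-1,[-0.75,-0.136,0],[0,0,0]],
    [-1,[0,0,0],[0,0,-8.2]],
    [-1,[0,0,0],[0,0,-8.2]],
    [-1,[0,0,0],[0,0,-8.2]]
  ]
}}

```text
time: 21.4
position: [609.3, 146.2, 171.9]
orientation: [-0.026, 1.0, -0.0, -0.002]
wrist_force: [-0.1, -0.8, -4.3]
opening: 24.5
finger_force: 50.0
```

Request:
{"name": "step_arm", "arguments": {
  "series": [
    [-1,[0,0,0],[0,0,-8.2]],
    [-1,[0,0,0],[0,0,0]],
    [-1,[0,0,0],[0,0,0]]
  ]
}}

```text
time: 21.78
position: [609.6, 146.4, 173.2]
orientation: [-0.094, 0.996, -0.0, -0.001]
wrist_force: [0.3, -0.1, -4.6]
opening: 24.5
finger_force: 50.0
```

```bash
python3 plan.py 611.5 147.4 117 101; python3 - <<'E'
from fit import *
s=shot('scene'); p=ctrl.get_state()['position']
for dz in (108.5,):
    P=cloud(s); P=P-[0,0,p[2]-dz]
    P[(P[...,2]>24)|(P[...,2]<-3)]=np.nan
    print(p,dz,fit('probe_holder',s,P,init=(p[0],p[1]),rad=40,yaws=[.19]))
cv2.imwrite('pics/probe.png',cv2.resize(s['color'][110:260,300:460],None,fx=4,fy=4,interpolation=cv2.INTER_CUBIC))
E
```

```text
t 21.77 pos [609.6 146.4 173.2] open 24.5 q6 -1.58 F [ 0.3 -0.1 -4.6]
shift [-0.035  0.01   0.936] -> 1.0 rows of [-0.035  0.01   0.936]
turn [ 0.01 -0.1  -0.21] -> 1.0 rows of [ 0.01 -0.1  -0.21]
[609.77692784 146.44964112 173.46400451] 108.5 (array([ 6.08732635e+02,  1.45574752e+02,  2.07433910e-01, -4.67736527e-01]), np.float64(0.644617198595423), 378)
```

View pics/probe.png

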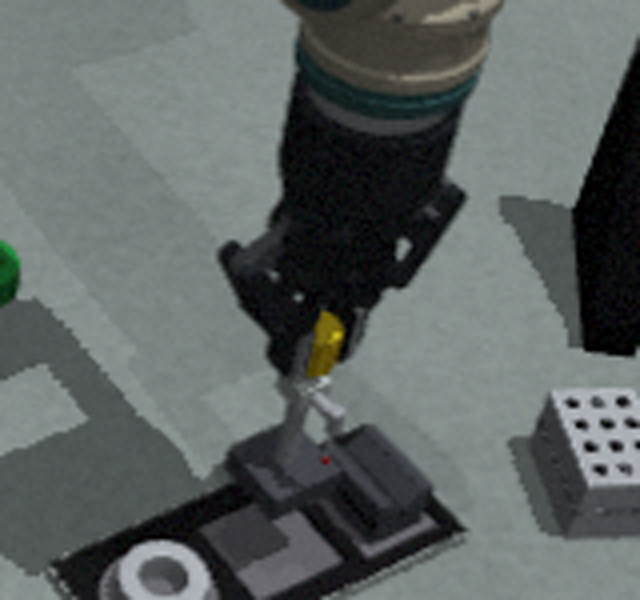

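Request:
{"name": "step_arm", "arguments": {
  "series": [
    [-1,[-0.072,0.03,0.25],[0,0,0]],
    [-1,[0,0,0.25],[0,0,0]],
    [-1,[0,0,0.2],[0,0,0]],
    [-1,[0,0,0.12],[0,0,0]],
    [-1,[0,0,0.06],[0,0,0]],
    [-1,[0,0,0.04],[0,0,0]],
    [-1,[0,0,0],[0,0,0]]
  ]
}}

```text
time: 22.7
position: [614.1, 149.1, 119.2]
orientation: [-0.095, 0.995, 0.0, 0.0]
wrist_force: [1.1, -0.0, -4.8]
opening: 24.2
finger_force: 50.0
```

```bash
python3 plan.py 611.5 147.4 115.5 101; python3 - <<'E'
from fit import *
s=shot('scene')
P=cloud(s)-[0,0,7]; P[(P[...,2]>24)|(P[...,2]<6)]=np.nan
a=np.radians(11); c=np.array([612.7,148.3]); d=P[...,:2]-c
u=d[...,0]*np.cos(a)+d[...,1]*np.sin(a); v=-d[...,0]*np.sin(a)+d[...,1]*np.cos(a)
P[(abs(u)>36)|(abs(v)>36)]=np.nan
print(fit('probe_holder',s,P,init=(612,148),rad=45,yaws=[.19]))
E
```

```text
t 22.7 pos [614.1 149.1 119.2] open 24.2 q6 -1.58 F [ 1.1 -0.  -4.8]
shift [ 0.047 -0.02   0.062] -> 1.0 rows of [ 0.047 -0.02   0.062]
turn [ 0.    0.03 -0.05] -> 1.0 rows of [ 0.    0.03 -0.05]
(array([6.13126332e+02, 1.48618040e+02, 2.16354977e-01, 2.72600583e+00]), np.float64(0.7223554405283465), 331)
```

Request:
{"name": "step_arm", "arguments": {
  "series": [
    [-1,[0,0,0.035],[0,0,0]],
    [-1,[0,0,0],[0,0,0]],
    [-0.25,[0,0,0],[0,0,0]],
    [-0.1,[0,0,0],[0,0,0]],
    [0.1,[0,0,0],[0,0,0]],
    [0.2,[0,0,0],[0,0,0]],
    [0.2,[0,0,-0.3],[0,0,0]],
    [0.2,[0,0,-0.8],[0,0,0]]
  ]
}}

```text
time: 23.75
position: [612.8, 148.9, 181.9]
orientation: [-0.095, 0.995, -0.0, -0.003]
wrist_force: [0.6, 0.2, 0.1]
opening: 51.6
finger_force: 0.0
```

Request:
{"name": "step_arm", "arguments": {
  "series": [
    [0.2,[0,0,-0.5],[0,0,0]],
    [0.2,[0,0,0],[0,0,0]]
  ]
}}

```text
time: 24.0
position: [615.3, 149.3, 217.9]
orientation: [-0.095, 0.995, 0.0, 0.004]
wrist_force: [0.8, -0.0, -0.4]
opening: 51.1
finger_force: 0.0
```

```bash
python3 plan.py 432.6 -271.8 210 -65; python3 - <<'E'
from fit import *
s=shot('scene')
P=cloud(s)-[0,0,7]; P[(P[...,2]<6)]=np.nan
a=np.radians(11); c=np.array([612.7,148.3]); d=P[...,:2]-c
u=d[...,0]*np.cos(a)+d[...,1]*np.sin(a); v=-d[...,0]*np.sin(a)+d[...,1]*np.cos(a)
P[(abs(u)>36)|(abs(v)>34)]=np.nan
print(fit('probe_holder',s,P,init=(612,148),rad=45,yaws=[.19]))
E
```

```text
t 24.0 pos [615.3 149.3 217.9] open 51.1 q6 -1.58 F [ 0.8 -0.  -0.4]
shift [ 4.323 -6.313  0.097] -> 8.0 rows of [ 0.54  -0.789  0.012]
turn [6.6000e-01 8.0000e-02 1.6595e+02] -> 17.0 rows of [0.04 0.   9.76]
(array([6.12965092e+02, 1.48583927e+02, 2.12195281e-01, 5.78582213e-01]), np.float64(0.7739349659337798), 545)
```

Request:
{"name": "step_arm", "arguments": {
  "series": [
    [0.2,[0.54,-0.789,0.01],[0,0,0]],
    [0.2,[0.54,-0.789,0.01],[0,0,0]],
    [0.2,[0.54,-0.789,0.01],[0,0,0]],
    [0.2,[0.54,-0.789,0.01],[0,0,0]],
    [0.2,[0.54,-0.789,0.01],[0,0,0]],
    [0.2,[0.54,-0.789,0.01],[0,0,0]],
    [0.2,[0.54,-0.789,0.01],[0,0,0]],
    [0.2,[0.54,-0.789,0.01],[0,0,0]]
  ]
}}

```text
time: 25.05
position: [429.9, -273.2, 206.8]
orientation: [-0.095, 0.995, 0.001, -0.001]
wrist_force: [0.9, -0.6, 1.1]
opening: 51.2
finger_force: 0.0
```

Request:
{"name": "step_arm", "arguments": {
  "series": [
    [0.2,[0,0,0],[0,0,10.4]],
    [0.2,[0,0,0],[0,0,10.4]],
    [0.2,[0,0,0],[0,0,10.4]],
    [0.2,[0,0,0],[0,0,10.4]],
    [0.2,[0,0,0],[0,0,10.4]],
    [0.2,[0,0,0],[0,0,10.4]],
    [0.2,[0,0,0],[0,0,10.4]],
    [0.2,[0,0,0],[0,0,10.4]]
  ]
}}

```text
time: 26.05
position: [430.9, -271.6, 206.7]
orientation: [0.592, 0.806, 0.0, -0.001]
wrist_force: [-0.1, 0.3, 0.6]
opening: 51.1
finger_force: 0.0
```

Request:
{"name": "step_arm", "arguments": {
  "series": [
    [0.2,[0,0,0],[0,0,10.4]],
    [0.2,[0,0,0],[0,0,10.4]],
    [0.2,[0,0,0],[0,0,10.4]],
    [0.2,[0,0,0],[0,0,10.4]],
    [0.2,[0,0,0],[0,0,10.4]],
    [0.2,[0,0,0],[0,0,10.4]],
    [0.2,[0,0,0],[0,0,10.4]],
    [0.2,[0,0,0],[0,0,10.4]]
  ]
}}

```text
time: 27.05
position: [430.9, -271.6, 206.7]
orientation: [0.978, 0.21, -0.001, -0.001]
wrist_force: [1.0, 0.1, 1.2]
opening: 51.3
finger_force: 0.0
```

```bash
python3 plan.py 432.7 -271.8 61 -65; python3 - <<'E'
from fit import *
s=shot('scene'); P=cloud(s); P[P[...,2]>106]=np.nan; x,e,k=fit('stepped_gauge',s,P,rad=40); print(x,np.degrees(x[2])%360,e,k)
E
```

```text
t 27.05 pos [ 430.9 -271.6  206.7] open 51.3 q6 0.51 F [1.  0.1 1.2]
shift [0.029 0.021 2.428] -> 3.0 rows of [0.01  0.007 0.809]
turn [-0.13  0.07 -0.8 ] -> 1.0 rows of [-0.13  0.07 -0.8 ]
[ 426.60661975 -275.62901325    6.69689625    0.6651137 ] 23.703890784344765 0.5125266935619504 424
```

Request:
{"name": "step_arm", "arguments": {
  "series": [
    [0.2,[0.029,0.02,0.7],[0,0,0]],
    [0.2,[0,0,0.7],[0,0,0]],
    [0.2,[0,0,0.6],[0,0,0]],
    [0.2,[0,0,0.3],[0,0,0]],
    [0.2,[0,0,0.12],[0,0,0]],
    [-1,[0,0,0],[0,0,0]],
    [-1,[0,0,0],[0,0,0]],
    [-1,[0,0,0],[0,0,0]]
  ],
  "force": 70
}}

```text
time: 28.1
position: [434.3, -272.8, 64.3]
orientation: [0.977, 0.213, 0.001, 0.001]
wrist_force: [0.4, 0.6, 4.3]
opening: 20.8
finger_force: 69.2
```

Request:
{"name": "step_arm", "arguments": {
  "series": [
    [-1,[0,0,0],[0,0,0]],
    [-1,[0,0,0],[0,0,0]],
    [-1,[0,0,-0.3],[0,0,0]],
    [-1,[0,0,-0.8],[0,0,0]],
    [-1,[0,0,0],[0,0,0]]
  ]
}}

```text
time: 28.72
position: [435.1, -273.6, 133.2]
orientation: [0.977, 0.213, 0.003, 0.003]
wrist_force: [0.5, 0.6, -5.9]
opening: 21.1
finger_force: 69.7
```

```bash
python3 plan.py 627.8 -166 130 -10.3
```

```text
t 28.73 pos [ 435.1 -273.6  133.2] open 21.1 q6 0.51 F [ 0.5  0.6 -5.9]
shift [ 3.666 -0.297  0.066] -> 4.0 rows of [ 0.916 -0.074  0.016]
turn [ 4.700e-01 -1.000e-02 -5.515e+01] -> 6.0 rows of [ 0.08 -0.   -9.19]
```

Request:
{"name": "step_arm", "arguments": {
  "series": [
    [-1,[0.733,-0.06,0],[0,0,0]],
    [-1,[0.733,-0.06,0],[0,0,0]],
    [-1,[0.733,-0.06,0],[0,0,0]],
    [-1,[0.733,-0.06,0],[0,0,0]],
    [-1,[0.733,-0.06,0],[0,0,0]],
    [-1,[0,0,0],[0,0,-9.2]],
    [-1,[0,0,0],[0,0,-9.2]],
    [-1,[0,0,0],[0,0,-9.2]]
  ]
}}

```text
time: 29.72
position: [625.1, -164.2, 126.3]
orientation: [0.897, 0.442, -0.001, -0.001]
wrist_force: [-1.0, -0.5, -5.6]
opening: 21.1
finger_force: 70.0
```

Request:
{"name": "step_arm", "arguments": {
  "series": [
    [-1,[0,0,0],[0,0,-9.2]],
    [-1,[0,0,0],[0,0,-9.2]],
    [-1,[0,0,0],[0,0,-9.2]],
    [-1,[0,0,0],[0,0,0]],
    [-1,[0,0,0],[0,0,0]]
  ]
}}

```text
time: 30.35
position: [625.6, -164.5, 127.7]
orientation: [0.768, 0.64, -0.0, -0.001]
wrist_force: [0.4, 0.6, -4.7]
opening: 21.3
finger_force: 70.0
```

```bash
python3 plan.py 627.8 -166 70 -10.3; python3 - <<'E'
from fit import *
s=shot('scene'); p=ctrl.get_state()['position']
P=cloud(s); P=P-[0,0,p[2]-63.5]
P[(P[...,2]>48)|(P[...,2]<-3)|(P[...,1]>-135)]=np.nan
x,e,k=fit('stepped_gauge',s,P,init=(626,-175),rad=45,yaws=[1.39]);print(p,x,np.degrees(x[2]),e,k)
cv2.imwrite('pics/gauge.png',cv2.resize(s['color'][170:320,170:330],None,fx=4,fy=4,interpolation=cv2.INTER_CUBIC))
E
```

```text
t 30.35 pos [ 625.6 -164.5  127.7] open 21.3 q6 -0.13 F [ 0.4  0.6 -4.7]
shift [-0.019  0.042  0.962] -> 1.0 rows of [-0.019  0.042  0.962]
turn [-0.1  -0.02 -0.13] -> 1.0 rows of [-0.1  -0.02 -0.13]
[ 625.71648993 -164.52152213  128.06773125] [ 624.04334534 -174.1312579     1.38802634   -0.70271385] 79.52805125248143 0.60211924529791 311
```

View pics/gauge.png

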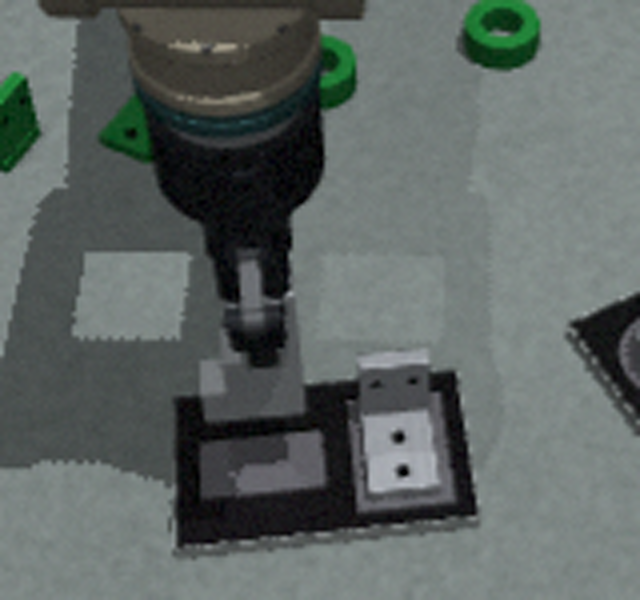

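Request:
{"name": "step_arm", "arguments": {
  "series": [
    [-1,[0.008,0.062,0.3],[0,0,0]],
    [-1,[0,0,0.25],[0,0,0]],
    [-1,[0,0,0.15],[0,0,0]],
    [-1,[0,0,0.1],[0,0,0]],
    [-1,[0,0,0.06],[0,0,0]],
    [-1,[0,0,0.03],[0,0,0]],
    [-1,[0,0,0],[0,0,0]]
  ]
}}

```text
time: 31.28
position: [629.9, -164.9, 75.7]
orientation: [0.767, 0.641, 0.0, 0.0]
wrist_force: [0.9, 0.3, -5.7]
opening: 20.8
finger_force: 69.9
```

```bash
python3 plan.py 627.8 -166 70 -10.3; python3 - <<'E'
from fit import *
s=shot('scene')
P=cloud(s)-[0,0,7]; P[(P[...,2]>48)|(P[...,2]<7)|(P[...,1]>-135)]=np.nan
x,e,k=fit('stepped_gauge',s,P,init=(627,-174),rad=45,yaws=[1.39]);print(x,np.degrees(x[2]),e,k)
E
```

```text
t 31.27 pos [ 629.9 -164.9   75.7] open 20.8 q6 -0.13 F [ 0.9  0.3 -5.7]
shift [-0.025 -0.031  0.095] -> 1.0 rows of [-0.025 -0.031  0.095]
turn [ 0.03 -0.    0.04] -> 1.0 rows of [ 0.03 -0.    0.04]
[ 628.34902073 -175.64814272    1.36630247    5.22679912] 78.28336518863382 0.8464772997469066 333
```

Request:
{"name": "step_arm", "arguments": {
  "series": [
    [-1,[0,0,0.04],[0,0,0]],
    [-1,[0,0,0.025],[0,0,0]],
    [-1,[0,0,0],[0,0,0]],
    [-0.35,[0,0,0],[0,0,0]],
    [-0.2,[0,0,0],[0,0,0]],
    [0.1,[0,0,0],[0,0,0]],
    [0.1,[0,0,0],[0,0,0]],
    [0.1,[0,0,-0.3],[0,0,0]]
  ]
}}

```text
time: 32.33
position: [628.8, -164.5, 88.5]
orientation: [0.767, 0.641, -0.001, -0.002]
wrist_force: [0.7, -0.2, -0.5]
opening: 46.7
finger_force: 0.0
```

Request:
{"name": "step_arm", "arguments": {
  "series": [
    [0.1,[0,0,-0.8],[0,0,0]],
    [0.1,[0,0,-0.9],[0,0,0]],
    [0.1,[0.5,-0.9,0],[0,0,0]],
    [0.1,[0.5,-0.9,0],[0,0,0]],
    [0.1,[0.5,-0.9,0],[0,0,0]],
    [0.1,[0,0,0],[0,0,0]]
  ]
}}

```text
time: 33.08
position: [483.8, -45.3, 192.4]
orientation: [0.767, 0.642, 0.0, -0.0]
wrist_force: [0.2, 0.4, 0.4]
opening: 46.8
finger_force: 0.0
```

```bash
python3 - <<'E'
from fit import *
T={'three':((614.7,139.4),11.0),'two':((634.0,-142.4),-10.3)}
for k,t,g,yw in (('v_block','three',(0,78),.19),('setting_ring','three',(0,-70),0),('probe_holder','three',(0,8),.19),('angle_plate','two',(0,43),-.18),('stepped_gauge','two',(0,-33),1.39)):
    s=shot('scene') if k=='v_block' else s
    c,y=T[t]; y=np.radians(y); M2=np.array([[np.cos(y),-np.sin(y)],[np.sin(y),np.cos(y)]])
    P=cloud(s)-[0,0,7]; w=c+M2@g; d=(P[...,:2]-w)@M2
    P[(P[...,2]<7)|(abs(d[...,0])>42)|(abs(d[...,1])>34)]=np.nan
    x,e,n=fit(k,s,P,init=tuple(w),rad=60,yaws=[yw]); print(k,'tray err',((x[:2]-w)@M2).round(1),'z',x[3].round(1),'yaw',np.degrees(x[2]).round(1)%360,e.round(2),n)
cv2.imwrite('pics/end.png',s['color']); print(ctrl.get_state()['position'])
s0=None
E
```

```text
v_block tray err [0.2 0.2] z 0.8 yaw 10.8 0.7 526
setting_ring tray err [-0.1  0.5] z 0.8 yaw 62.29999999998836 0.88 407
probe_holder tray err [-0.2  1.2] z 0.6 yaw 10.4 0.71 543
angle_plate tray err [ 0.7 -1.2] z 0.7 yaw 349.5 0.85 645
stepped_gauge tray err [0.4 0.4] z 0.8 yaw 80.6 0.67 653
[485.76798521 -46.5902373  193.2089578 ]
```

View pics/end.png

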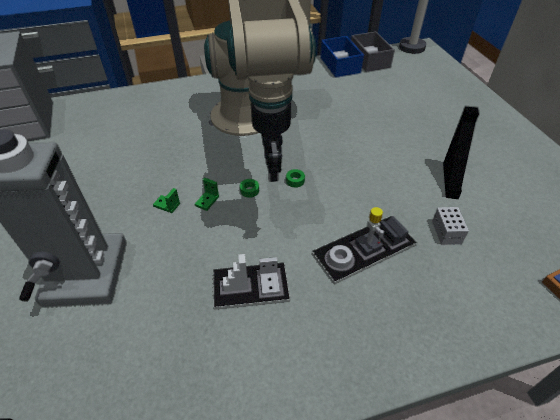

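The final picture shows all five parts flat in their pockets: ring (340,257), probe holder (370,240), V-block (394,230), gauge (236,277) and plate (269,278). The granite square and 1-2-3 blocks are where they started, and the arm is clear.

```bash
python3 -c "
from rig import ctrl; print(ctrl.hand_in())"
```

```text
the job is handed in; nothing more can be done
None
```

Both kits are made up and the job is handed in: my last camera fit put all five parts within about 1.5 mm of their pocket centres and on the pocket floors, at 33 s of the 125 s allowed; the hand-in gave no verdict.

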